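Let the large grinding ball out of the feeder

TASK

Push the steel catch tray sideways along its track, fully to the stop under the mouth of the lane that holds the larger grinding ball, then press the outer end of that lane's rocker down so that its gate lifts and the ball rolls into the tray, and let the rocker come back up to shut the gate. Only push and press with the fingertips: do not touch or lift either ball, keep the smaller ball behind its gate, and leave everything else where it stands.

Things in the scene. Friction and masses are not known exactly. Their poses are not given: they have to be found in the camera images.
- feeder: two-lane grinding-ball feeder, fixed; origin on the work surface at its middle; its x points uphill along the lanes (away from the robot at yaw 0), its y to its left. Plywood base 5 mm thick: x -150 to 100, y -140 to 140 mm. Rocker pivots at x -10, y +125 and -125, 100 mm up, between plywood cheeks 110 mm high
- mouth_left (a point): middle of the lower floor edge (the mouth) of the left lane, feeder x -70, y +50, 48 mm above the work surface. The lane is an open dark wooden channel 38 mm wide inside, sloping 7 degrees down to feeder -x, walls 14 mm high, back end 95 mm above the work surface; shut at feeder x -10 by a steel tongue (the gate) hanging from its rocker
- mouth_right (a point): the same for the right lane, feeder y -50
- rocker_left (a joint): angle (rad) of the left (feeder +y) rocker, a wooden beam across the feeder whose inner end carries the left lane's gate: 0 = level, gate shut; 0.5 = outer end fully down, gate fully up; the large ball passes above about 0.4. A spring returns it to 0 when released; about 2 N at the paddle centre starts it, about 5 N holds it fully down
- rocker_right (a joint): the same for the right (feeder -y) rocker and right lane
- paddle_left (a point): middle of the upper face of the left rocker's outer end, a flat wooden paddle 44 x 45 mm, 8 mm thick, 70 mm outward from its pivot (feeder x -10, y +195), 104 mm above the work surface when level; sinks about 34 mm at full press
- paddle_right (a point): the same for the right rocker (feeder x -10, y -195)
- tray (a joint): position (m) of the catch tray along the feeder's y: +0.050 = at the stop under the left lane's mouth, -0.050 = at the stop under the right lane's mouth, 0 = between; stays where it is left, takes about 2 N to slide
- tray_center (a point): centre of the inner floor of the open steel catch tray, at feeder x -105, 12 mm above the work surface; tray 80 mm (feeder x) by 70 mm (feeder y) outside, walls 4 mm, rim 36 mm above the work surface; slides only along the feeder's y. Low end stops, 12 mm high, at feeder y +94 and -94
- big_ball_center (a point): centre of the larger white ceramic grinding ball, 34 mm diameter, loose, resting behind the gate of either the left or the right lane
- small_ball_center (a point): centre of the smaller white ceramic grinding ball, 20 mm diameter, loose, resting behind the gate of the other lane
- bottle: ash-glazed stoneware bottle, grey-green, 72 mm wide, 165 mm tall, loose behind the feeder; origin under its centre
- banding_tool: steel banding tool, 180 mm long, 16 mm thick, lying behind the feeder; origin under its middle
- sprig_mould: red clay sprig mould, disc 72 mm wide, 22 mm high, loose on the feeder's right (-y) beside the tray; origin under its centre
- vial: cork-stoppered glass test vial, 22 mm wide, 76 mm tall, standing loose on the feeder's left (+y) beside the tray; origin under its centre
- glaze_bowl: blue glazed bowl, 110 mm wide, 50 mm high, well to the right; origin under its centre
- glaze_brush: glaze brush lying well to the left; origin under its middle

How it is judged:
By the outcome, as a careful person would: the job done as asked, in the order asked, and still so for the second after the job is handed in, with the robot touching nothing.
It also fails if it takes over 48 s, if anything falls off the work surface, if the arm or the gripper's body presses on something with over 40 N, if the wrist force passes 120 N, or if a joint passes its speed limit or range.

ROBOT

A 7-joint arm with a two-finger parallel gripper is mounted at the origin on the work surface. World frame = base frame: x ahead of the robot, y to its left, z up, the work surface at z = 0. Lengths are in m, angles in rad, forces in N, time in s.
With the tool pointing down it reaches from about 0.4 to 0.875 m from the base axis. Payload 19.3 kg.
Tool frame: the origin (TCP) lies midway between the tips of the shut fingers; the grasp point (between the pads) lies 19 mm behind it (bot.pinch_z is the distance from the TCP to the grasp point, in m); z points along the fingers, y is the line along which they close (so a half turn about z gives the same grasp; the last joint's range is limited). The gripper opens to 85 mm and grips with 20 to 120 N. Pads are 22 mm wide; open, the fingers measure 114 mm over their backs; the gripper's body (76 mm by 85 mm) begins 54 mm behind the grasp point. The pads swing forward as they close: fully open they stand 13 mm farther back than shut.
Start: joints at [-1.387, 0.521, -0.036, 1.599, 0.021, 1.021, -0.113], TCP at [0.157, 0.605, 0.231] pointing down, gripper open.
Joint ranges: [-2.91, 2.91], [-0.3, 2.13], [-1.5, 1.42], [0.17, 2.43], [-1.26, 4.41], [0.16, 1.93], [-2.52, 2.52]. Speed limits (rad/s): [1.89, 1.89, 2.39, 2.39, 3.01, 3.01, 3.01].

INTERFACE

Orientations are given as [roll, pitch, yaw] about the fixed x, y, z axes, in that order (R = Rz(yaw) Ry(pitch) Rx(roll)).
In Python, from workcell import observe, viewer, bot gives the robot as it stands. The module is installed in compiled form; this text tells all that it offers.
- The arm moves only by the tool play_rows, never from a script. Its argument "motion" is a list of rows, each a list of 7 numbers: the shift along the tool's x, y, z in cm, then the turn, a rotation vector about the tool's x, y, z in rad, then the opening, from -1 (shut) to 1 (fully open), so that 0 is half open. A call has exactly 5 rows; each row is the pose to reach, as a shift and turn from the pose commanded when the call began, along the tool's axes at that moment; what a row does not reach only later rows make up. A row lasts 1/10 s, in which the tool goes at most 50 mm and 8.59 degrees, less where a joint would pass 70% of its speed; a pose out of reach is approached as far as the arm can. A call with a gripper value outside its range is refused whole. The fingers move at their own pace and stop on an object; "squeeze" is the grip in N (left out, the last holds). Time passes only in rows, so rows that repeat a pose let the fingers close, or fill a call up. It gives the time, the measured TCP pose, the force, the opening and the grip force at its end, in the units of the state.
- observe(): the state, without advancing time (a new reading comes with each control period).
- viewer.grab_frame(name): name is "scene" or "side" or "wrist"; returns (picture, depth): 420x560x3 uint8, red, green, blue; 420x560 float32, m along the optical axis (not along the pixel's ray), 0 where there is no reading.
- viewer.camera_info(name): a dict with "fx", "fy", "cx", "cy" (pixels), "R" (3x3) and "t" (3): a world point X has camera coordinates R X + t. Camera axes: x right, y down, z forward; pixel columns grow to the right and rows downward; lengths in m; the calibration is good to about 2 mm. A picture is of the moment at which its call begins: read the wrist's pose just before it. camera_info takes no time and is no camera call; for the wrist camera it gives the pose at the moment of the call.
- bot.job_done(): hands the job in; it is judged then, once.
The state is a dict: "clock": time; "qpos": joint angles; "qd": joint speeds; "joint_efforts": joint torques, N m; "position": TCP position; "tool_rot": TCP orientation; "force": force on the tool from outside, world axes, zero at the start; "moment": the same for the moment, N m; "grip_width": finger opening in m; "finger_force": force on a finger pad.
Only numpy, scipy, OpenCV 4.12 (cv2) and the standard library are available. Lean on these libraries where they do the work, as an engineer would, in place of code of your own. Each camera call takes 0.05 s, during which the arm holds its last target. There are 200 camera calls.

## Working session

There is one attempt and no reset: what is moved stays moved. The work goes in short steps, Python scripts to look and compute and a tool call to move; the robot and the scene stay as the last step left them, time stands still between calls to the robot, and variables do not carry over. Pictures are saved under pics/ and viewed, at most 10 in all, crops included, and the job is handed in when it is done.

Besides the shell and the picture viewer there is one more tool, called after "Call:" as name(argument=value, ...) on one line, values as JSON. play_rows: Moves the arm, as the interface text tells. Its arguments: {"type":"object","properties":{"motion":{"type":"array"},"squeeze":{"type":"number"}},"required":["motion"]}

```bash
mkdir -p pics; cat > h.py <<'E'
import numpy as np,cv2
from workcell import observe,viewer,bot
def grab(n):
    i=viewer.camera_info(n); p,d=viewer.grab_frame(n); return p,d,i
def world(d,i):
    v,u=np.mgrid[:d.shape[0],:d.shape[1]]
    c=np.stack([(u-i['cx'])/i['fx']*d,(v-i['cy'])/i['fy']*d,d],-1)
    return (c-i['t'])@np.array(i['R'])
def save(n,p): cv2.imwrite('pics/'+n,p[...,::-1])
E
python3 - <<'E'
from h import *
s=observe();print(s['clock'],s['position'],s['tool_rot'],s['grip_width'])
a=[]
for n in('scene','side'):
    p,d,i=grab(n);np.savez(n,p=p,d=d,**i);save(n+'0.png',p);print(n,-np.array(i['R']).T@i['t'])
E
```

```text
0.0 [0.15688959 0.60465335 0.23072348] [-3.14047137e+00  1.13360177e-04  2.88780826e+00] 0.08552827457190398
scene [1.43354647 0.96966336 1.11254695]
side [0.5064638  0.84548324 0.65111502]
```

View pics/scene0.png

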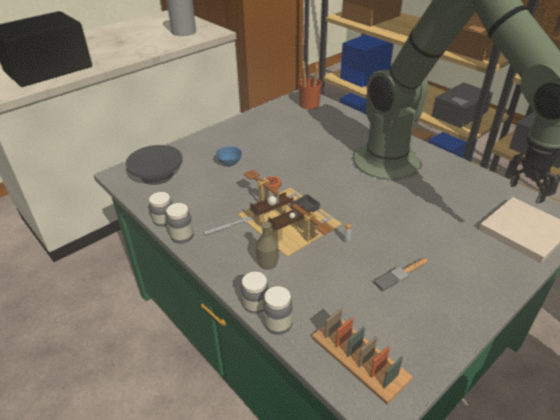

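View pics/side0.png

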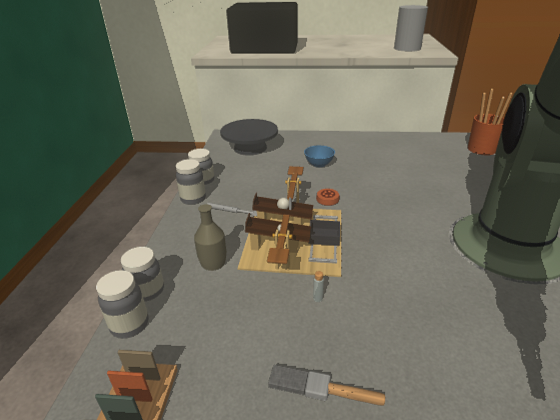

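The side view shows the large ball at (284,203) in the far lane, which is probably the right one, and the tray near (327,232). Next I'll measure the base pose and the heights.

```bash
python3 - <<'E'
from h import *
f=np.load('side.npz');W=world(f['d'],f);p=f['p'];hsv=cv2.cvtColor(p,cv2.COLOR_RGB2HSV)
H,S,V=[hsv[...,k].astype(int) for k in range(3)]
print('table z',np.median(W[300:340,200:240,2]))
print('base px',hsv[255,270],W[255,270])
m=((abs(H-hsv[255,270,0])<6)&(S>70)&(V>120)&(W[...,2]<.012)&(W[...,2]>-.004)).astype(np.uint8)
m[:200]=0;m[280:]=0;m[:,:235]=0;m[:,345:]=0
m=cv2.morphologyEx(m,cv2.MORPH_OPEN,np.ones((2,2)))
P=W[m>0];r=cv2.minAreaRect((P[:,:2]*1000).astype(np.float32));print(r,cv2.boxPoints(r).tolist(),np.median(P[:,2]))
# white balls
b=((S<50)&(V>150)).astype(np.uint8);b[:180]=0;b[250:]=0;b[:,:240]=0;b[:,340:]=0
n,l,st,c=cv2.connectedComponentsWithStats(b)
for k in range(1,n):
    if st[k,4]>8: print('ball',st[k],np.median(W[l==k],0),)
c=cv2.resize(p[160:310,190:360],None,fx=4.5,fy=4,interpolation=cv2.INTER_CUBIC);save('crop.png',c)
g=np.load('scene.npz');c2=cv2.resize(g['p'][160:270,190:370],None,fx=4.4,fy=4.4,interpolation=cv2.INTER_CUBIC);save('crop2.png',c2)
for u,v in[(327,232),(327,222),(320,240),(280,256),(295,170),(328,196),(319,290),(319,276)]:print(u,v,W[v,u].round(3))
E
```

```text
table z 0.0008000151285841838
base px [ 14 159 138] [0.59597211 0.2051563  0.10586369]
((538.217041015625, 341.436279296875), (216.30374145507812, 1009.6981201171875), 2.0038089752197266) [[412.478759765625, 842.1950073242188], [447.7838134765625, -166.8856964111328], [663.955322265625, -159.32244873046875], [628.6502685546875, 849.7582397460938]] 0.005216891106184803
ball [278 198  10  10  83] [ 0.58871111 -0.03542667  0.0857544 ]
ball [240 210   9   3  10] [ 0.70754477 -0.09997846  0.01119411]
ball [331 216   6   2  11] [ 0.44775939 -0.08247568  0.01312369]
ball [278 225   3   5  11] [0.59032623 0.05918852 0.07442493]
327 232 [ 0.468 -0.008  0.012]
327 222 [ 0.469 -0.023  0.035]
320 240 [0.487 0.043 0.025]
280 256 [0.575 0.203 0.103]
295 170 [ 0.564 -0.187  0.103]
328 196 [ 0.464 -0.177  0.022]
319 290 [0.489 0.234 0.037]
319 276 [0.491 0.232 0.076]
```

View pics/crop.png

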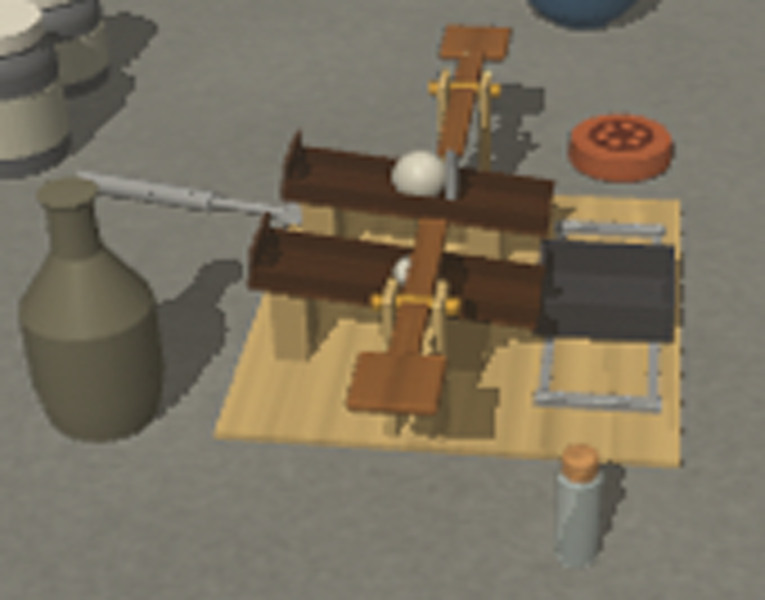

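View pics/crop2.png

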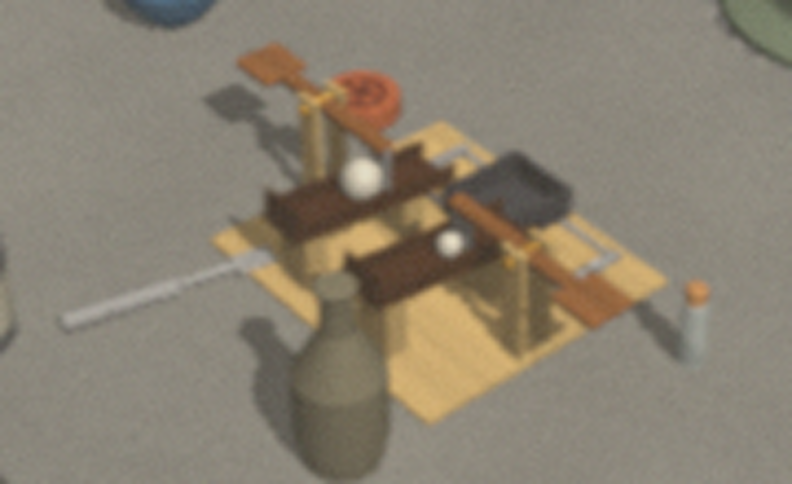

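The big ball is in the right (-y) lane at side pixel (283,203). The small ball is in the left lane at (279,227). The tray is roughly in the middle, so it has to be pushed towards -y. Base corners in crop.png: (217,437), (680,465) and (680,200). Paddle centres: (397,381) and (475,42).

```bash
python3 - <<'E'
from h import *
f=np.load('side.npz');W=world(f['d'],f);R=f['R'];C=-R.T@f['t']
def ray(u,v,z):
    r=R.T@np.array([(u-f['cx'])/f['fx'],(v-f['cy'])/f['fy'],1]);return (C+r*(z-C[2])/r[2])
def cp(u,v,z): return ray(u/4.5+190-.4,v/4+160-.4,z)
Q=[(217,437,.005,100,140),(680,465,.005,-150,140),(680,200,.005,-150,-140),(397,381,.104,-10,195),(475,42,.104,-10,-195)]
A=np.array([cp(*q[:3])[:2] for q in Q]);B=np.array([q[3:] for q in Q])/1000
a0,b0=A.mean(0),B.mean(0);U,_,Vt=np.linalg.svd((A-a0).T@(B-b0));M=U@Vt;t=a0-M@b0
print('yaw',np.arctan2(M[1,0],M[0,0]),'origin',t,'det',np.linalg.det(M));print(((A-t)@M-B)*1000)
np.savez('feeder',M=M,t=t)
def w(x,y):return (M@[x,y]+t).round(4)
print('paddles',w(-.01,.195),w(-.01,-.195),'traystop',w(-.105,-.05),'tray0',w(-.105,0))
F=W.copy();F[...,:2]=(W[...,:2]-t)@M
# tray pts
hsv=cv2.cvtColor(f['p'],cv2.COLOR_RGB2HSV)
k=(F[...,0]>-.14)&(F[...,0]<-.08)&(abs(F[...,1])<.1)&(F[...,2]>.030)&(F[...,2]<.042)
print('tray rim y',np.percentile(F[k][:,1],[0,5,50,95,100]),k.sum())
for n,u,v in[('big',284,203),('small',279,227),('mould',328,196),('vial',319,276)]:print(n,F[v,u].round(3))
for u,v in [(278,255),(295,170)]:print(F[v-2:v+3,u-2:u+3].reshape(-1,3).mean(0))
E
```

```text
yaw -0.036524541048101725 origin [0.58138626 0.00650726] det 1.0
[[-1.29048703  0.10369952]
 [ 1.1460803   0.26564773]
 [-0.01680043 -2.78789506]
 [ 1.06108167 -0.22408845]
 [-0.89987451  2.64263627]]
paddles [0.5785 0.2017] [ 0.5643 -0.188 ] traystop [ 0.4746 -0.0396] tray0 [0.4765 0.0103]
tray rim y [-0.04046579 -0.03751565  0.02604307  0.03275407  0.03565096] 139
big [ 0.005 -0.041  0.084]
small [0.007 0.054 0.074]
mould [-0.111 -0.188  0.022]
vial [-0.099  0.222  0.076]
[-0.00950836  0.19607208  0.10473637]
[-0.01036009 -0.19322178  0.10388579]
```

Call:
play_rows(motion=[[-2.9,-2.8,0,0,0,-0.04,-1],[-5.8,-5.6,0,0,0,-0.08,-1],[-8.7,-8.4,0,0,0,-0.13,-1],[-11.6,-11.2,0,0,0,-0.17,-1],[-14.5,-14,0,0,0,-0.217,-1]])

```text
clock: 0.6
position: [0.2627, 0.4314, 0.2311]
tool_rot: [-3.141, -0.0, 3.107]
force: [1.4, 0.7, -0.3]
grip_width: 0.0123
finger_force: 0.0
```

```bash
cat >> h.py <<'E'
from scipy.spatial.transform import Rotation as Ro
fd=np.load('feeder.npz') ;M,t=fd['M'],fd['t']
def go(x,y,z):
    s=observe();R=Ro.from_euler('xyz',s['tool_rot']);T=np.r_[M@[x,y]+t,z]
    D=Ro.from_matrix(np.c_[np.r_[-M[:,0],0],np.r_[M[:,1],0],[0,0,-1]])
    print('t',s['clock'],'feeder',((s['position'][:2]-t)@M).round(4),'z',round(s['position'][2],4),'force',np.round(s['force'],1),'w',s['grip_width'])
    print('shift cm',(R.inv().apply(T-s['position'])*100).round(2),'turn',(R.inv()*D).as_rotvec().round(3))
E
python3 -c "
from h import *
go(-.105,.08,.20)"
```

```text
t 0.6 feeder [-0.334  0.413] z 0.2311 force [ 1.4  0.7 -0.3] w 0.012320787808758654
shift cm [-22.85 -33.33   3.12] turn [-0.    -0.     0.001]
```

Call:
play_rows(motion=[[-2.3,-3.3,0,0,0,0,-1],[-4.6,-6.7,0,0,0,0,-1],[-6.9,-10,0,0,0,0,-1],[-9.2,-13.4,0,0,0,0,-1],[-11.5,-16.7,0,0,0,0,-1]])

```text
clock: 1.1
position: [0.3715, 0.2602, 0.2313]
tool_rot: [-3.142, -0.0, 3.105]
force: [0.7, -0.3, 0.5]
grip_width: -0.0002
finger_force: 0.0
```

Call:
play_rows(motion=[[-2.3,-3.3,0.5,0,0,0,-1],[-4.6,-6.7,1,0,0,0,-1],[-6.9,-10,1.5,0,0,0,-1],[-9.2,-13.4,2,0,0,0,-1],[-11.3,-16.6,3,0,0,0,-1]])

```text
clock: 1.6
position: [0.4786, 0.0902, 0.2014]
tool_rot: [3.141, 0.001, 3.105]
force: [0.9, 0.7, -0.3]
grip_width: -0.0003
finger_force: 0.0
```

```bash
python3 -c "
from h import *
go(-.105,.08,.022)"
```

```text
t 1.6 feeder [-0.1057  0.0799] z 0.2014 force [ 0.9  0.7 -0.3] w -0.00025894144113398465
shift cm [-6.000e-02  1.000e-02  1.794e+01] turn [ 0.     0.001 -0.001]
```

Call:
play_rows(motion=[[0,0,3,0,0,0,-1],[0,0,6,0,0,0,-1],[0,0,9,0,0,0,-1],[0,0,12,0,0,0,-1],[0,0,14,0,0,0,-1]])

```text
clock: 2.1
position: [0.4769, 0.0917, 0.0594]
tool_rot: [-3.141, -0.002, 3.105]
force: [0.9, 0.2, -0.2]
grip_width: 0.0004
finger_force: 0.0
```

Call:
play_rows(motion=[[0,0,1,0,0,0,-1],[0,0,2,0,0,0,-1],[0,0,3,0,0,0,-1],[0,0,3.9,0,0,0,-1],[0,0,3.9,0,0,0,-1]])

```text
clock: 2.6
position: [0.4774, 0.0918, 0.0216]
tool_rot: [-3.141, -0.001, 3.105]
force: [-0.0, 0.7, -0.2]
grip_width: -0.0001
finger_force: 0.0
```

```bash
python3 -c "
from h import *
go(-.105,.0,.022)
p,d,i=grab('side');save('s1.png',cv2.resize(p[160:310,190:360],None,fx=4.5,fy=4,interpolation=cv2.INTER_CUBIC))"
```

```text
t 2.6 feeder [-0.107   0.0814] z 0.0216 force [-0.   0.7 -0.2] w -0.0001416906680720312
shift cm [-0.2  -8.14 -0.04] turn [-0.    -0.001 -0.   ]
```

View pics/s1.png

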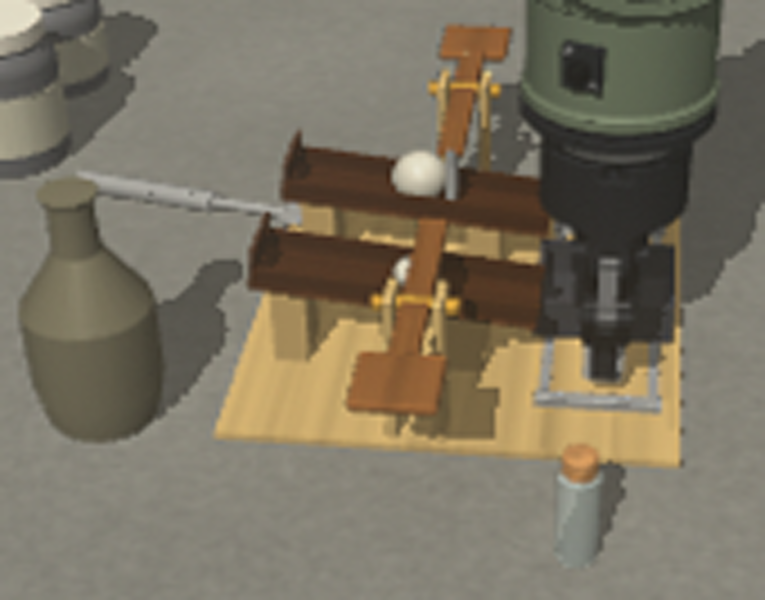

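Crop s1 shows the fingers at (605,370) beside the tray and inside the left end stop, with the vial clear. I'll push in -y slowly.

Call:
play_rows(motion=[[0,-1,0,0,0,0,-1],[0,-2,0,0,0,0,-1],[0,-3,0,0,0,0,-1],[0,-4,0,0,0,0,-1],[0,-5,0,0,0,0,-1]])

```text
clock: 3.15
position: [0.4759, 0.0409, 0.0225]
tool_rot: [3.141, 0.0, 3.104]
force: [0.6, 2.3, 1.0]
grip_width: -0.0004
finger_force: 0.9
```

Call:
play_rows(motion=[[0,-0.5,0,0,0,0,-1],[0,-1,0,0,0,0,-1],[0,-1.5,0,0,0,0,-1],[0,-2,0,0,0,0,-1],[0,-2.5,0,0,0,0,-1]])

```text
clock: 3.65
position: [0.4749, 0.0167, 0.0223]
tool_rot: [3.142, -0.0, 3.105]
force: [0.8, 2.1, 1.2]
grip_width: 0.0002
finger_force: 0.8
```

```bash
python3 -c "
from h import *
go(-.105,.0,.022)"
```

```text
t 3.65 feeder [-0.1068  0.0063] z 0.0223 force [0.8 2.1 1.2] w 0.00022898939979407824
shift cm [-0.18 -0.63  0.03] turn [ 0. -0.  0.]
```

Contact force is about 2 N, so the tray is sliding. I'll creep to the stop.

Call:
play_rows(motion=[[0,-0.1,0,0,0,0,-1],[0,-0.2,0,0,0,0,-1],[0,-0.3,0,0,0,0,-1],[0,-0.4,0,0,0,0,-1],[0,-0.5,0,0,0,0,-1]])

```text
clock: 4.15
position: [0.4748, 0.012, 0.0223]
tool_rot: [3.142, -0.0, 3.105]
force: [-0.6, 1.3, 0.2]
grip_width: -0.0002
finger_force: 0.8
```

Call:
play_rows(motion=[[0,-0.1,0,0,0,0,-1],[0,-0.2,0,0,0,0,-1],[0,-0.3,0,0,0,0,-1],[0,-0.4,0,0,0,0,-1],[0,-0.5,0,0,0,0,-1]])

```text
clock: 4.65
position: [0.4746, 0.0069, 0.0223]
tool_rot: [3.142, -0.0, 3.105]
force: [-0.5, 6.6, 0.1]
grip_width: -0.0001
finger_force: 3.4
```

Call:
play_rows(motion=[[0,-0.05,0,0,0,0,-1],[0,-0.1,0,0,0,0,-1],[0,-0.15,0,0,0,0,-1],[0,-0.15,0,0,0,0,-1],[0,-0.15,0,0,0,0,-1]])

```text
clock: 5.15
position: [0.4746, 0.0068, 0.0223]
tool_rot: [3.14, -0.0, 3.106]
force: [-0.8, 10.7, 0.5]
grip_width: -0.0003
finger_force: 5.5
```

The tray is hard against the stop at 10.7 N with no further movement. I'll back off, lift and check.

Call:
play_rows(motion=[[0,1,0,0,0,0,-1],[0,2,0,0,0,0,-1],[0,2,-3,0,0,0,-1],[0,2,-7,0,0,0,-1],[0,2,-11,0,0,0,-1]])

```text
clock: 5.65
position: [0.4748, 0.026, 0.1334]
tool_rot: [-3.141, -0.001, 3.105]
force: [0.0, 0.5, -0.4]
grip_width: 0.0003
finger_force: 0.0
```

Call:
play_rows(motion=[[0,0,-3,0,0,0,-1],[0,0,-6,0,0,0,-1],[0,0,-6,0,0,0,-1],[0,0,-6,0,0,0,-1],[0,0,-6,0,0,0,-1]])

```text
clock: 6.15
position: [0.4749, 0.0257, 0.1915]
tool_rot: [-3.141, -0.001, 3.105]
force: [0.9, -0.2, 0.4]
grip_width: -0.0
finger_force: 0.0
```

```bash
python3 -c "
from h import *
go(-.01,-.197,.19)
p,d,i=grab('side');F=world(d,i);F[...,:2]=(F[...,:2]-t)@M
k=(F[...,0]>-.14)&(F[...,0]<-.08)&(abs(F[...,1])<.1)&(F[...,2]>.030)&(F[...,2]<.042)
print('tray rim y',np.percentile(F[k][:,1],[0,5,50,95,100]),k.sum())"
```

```text
t 6.15 feeder [-0.1072  0.0153] z 0.1915 force [ 0.9 -0.2  0.4] w -2.3069752290317642e-05
shift cm [ -9.72 -21.22   0.15] turn [-0.    -0.001 -0.   ]
tray rim y [-0.08740865 -0.08491588 -0.02097414 -0.01463533 -0.01236127] 128
```

Call:
play_rows(motion=[[-1.9,-4.2,0,0,0,0,-1],[-3.9,-8.5,0,0,0,0,-1],[-5.8,-12.7,0,0,0,0,-1],[-7.8,-17,0,0,0,0,-1],[-9.7,-21.2,0,0,0,0,-1]])

```text
clock: 6.7
position: [0.5645, -0.1918, 0.1911]
tool_rot: [3.141, -0.002, 3.105]
force: [0.1, 1.3, -0.3]
grip_width: -0.0003
finger_force: 0.0
```

Call:
play_rows(motion=[[0,0,1.5,0,0,0,-1],[0,0,3,0,0,0,-1],[0,0,4.5,0,0,0,-1],[0,0,6,0,0,0,-1],[0,0,7,0,0,0,-1]])

```text
clock: 7.2
position: [0.5636, -0.1898, 0.1202]
tool_rot: [3.141, -0.003, 3.105]
force: [-0.4, 0.5, 0.1]
grip_width: -0.0002
finger_force: 0.0
```

```bash
python3 -c "
from h import *
go(-.01,-.195,.07)
p,d,i=grab('side');save('s2.png',cv2.resize(p[160:310,190:360],None,fx=4.5,fy=4,interpolation=cv2.INTER_CUBIC))"
```

```text
t 7.2 feeder [-0.0106 -0.1968] z 0.1202 force [-0.4  0.5  0.1] w -0.00016016325834959495
shift cm [-0.08  0.18  5.02] turn [ 0.    -0.003 -0.   ]
```

View pics/s2.png

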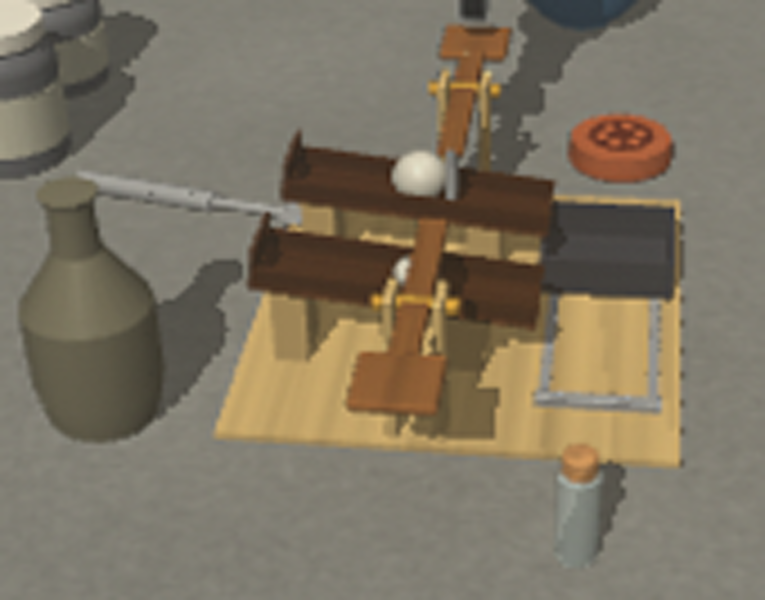

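The tray sits under the right mouth at (612,250), and the fingertip is over the right paddle at (474,10). Pressing now.

Call:
play_rows(motion=[[0,0,1,0,0,0,-1],[0,0,2,0,0,0,-1],[0,0.1,3,0,0,0,-1],[0,0.2,3.8,0,0,0,-1],[0,0.3,4.4,0,0,0,-1]])

```text
clock: 7.75
position: [0.5647, -0.1866, 0.0777]
tool_rot: [3.141, 0.0, 3.105]
force: [0.5, 1.7, 4.7]
grip_width: 0.0004
finger_force: 2.2
```

Call:
play_rows(motion=[[0,0,0.1,0,0,0,-1],[0,0,0.2,0,0,0,-1],[0,0,0.3,0,0,0,-1],[0,0,0.3,0,0,0,-1],[0,0,0.3,0,0,0,-1]])

```text
clock: 8.25
position: [0.5646, -0.187, 0.0755]
tool_rot: [-3.142, 0.0, 3.105]
force: [0.4, 1.2, 4.7]
grip_width: 0.0003
finger_force: 2.0
```

```bash
python3 -c "
from h import *
go(-.01,-.195,.07)
p,d,i=grab('side');save('s3.png',cv2.resize(p[160:310,190:360],None,fx=4.5,fy=4,interpolation=cv2.INTER_CUBIC))"
```

```text
t 8.25 feeder [-0.0097 -0.194 ] z 0.0755 force [0.4 1.2 4.7] w 0.00031280168000266055
shift cm [ 0.03 -0.1   0.55] turn [-0.  0. -0.]
```

View pics/s3.png

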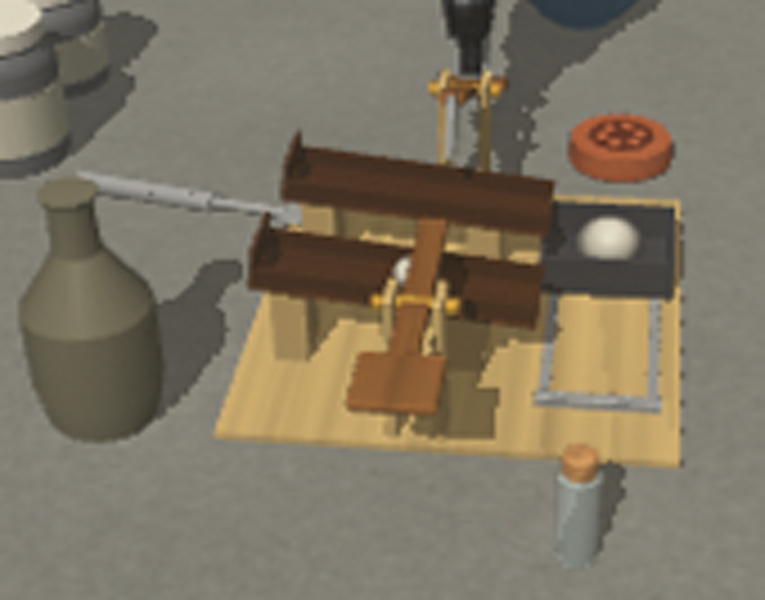

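The big ball is in the tray at (608,238), and the small ball is still behind its gate at (403,268). I'll release upwards.

Call:
play_rows(motion=[[0,-0.1,-0.8,0,0,0,-1],[0,-0.2,-1.6,0,0,0,-1],[0,-0.3,-2.4,0,0,0,-1],[0,-0.3,-3.2,0,0,0,-1],[0,-0.3,-4.5,0,0,0,-1]])

```text
clock: 8.8
position: [0.5641, -0.1897, 0.1208]
tool_rot: [3.141, -0.001, 3.105]
force: [0.1, 0.7, 0.2]
grip_width: 0.0002
finger_force: 0.0
```

Call:
play_rows(motion=[[0,0,-2,0,0,0,-1],[0,0,-5,0,0,0,-1],[0,0,-8,0,0,0,-1],[0,0,-8,0,0,0,-1],[0,0,-8,0,0,0,-1]])

```text
clock: 9.3
position: [0.5646, -0.1898, 0.2012]
tool_rot: [-3.142, 0.001, 3.105]
force: [-0.2, 0.7, 0.1]
grip_width: 0.0001
finger_force: 0.0
```

```bash
python3 -c "
from h import *
go(-.01,-.195,.07)
p,d,i=grab('side');save('s4.png',cv2.resize(p[160:310,190:360],None,fx=4.5,fy=4,interpolation=cv2.INTER_CUBIC))
F=world(d,i);F[...,:2]=(F[...,:2]-t)@M
print('paddle',F[168:173,293:298].reshape(-1,3).mean(0))"
```

```text
t 9.3 feeder [-0.0096 -0.1968] z 0.2012 force [-0.2  0.7  0.1] w 0.00010988425377552222
shift cm [ 0.06  0.18 13.12] turn [-0.     0.001 -0.   ]
paddle [-0.01038411 -0.19295346  0.10402563]
```

View pics/s4.png

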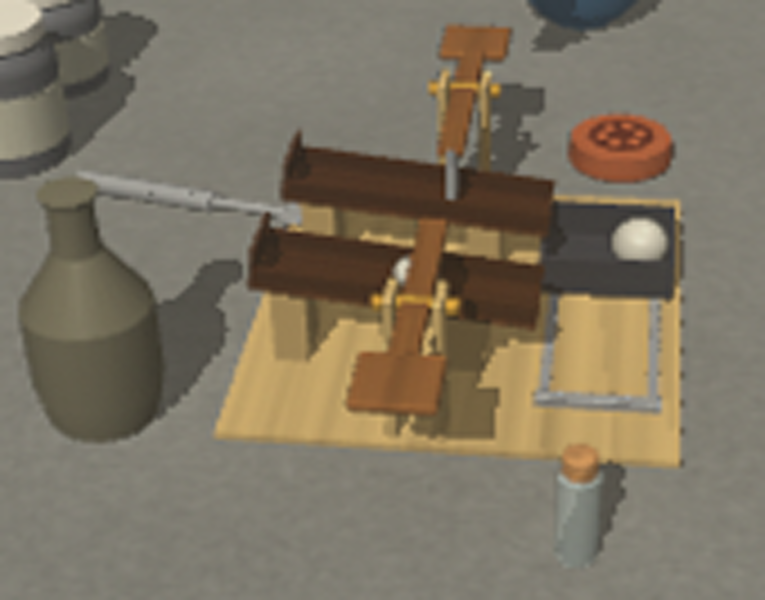

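The ball is in the tray at (640,240), the rocker is level again with the paddle at z = 0.104, and the gate is shut. Everything else is where it was.

```bash
python3 -c "
from h import *
print(bot.job_done())"
```

```text
the job is handed in; nothing more can be done
None
```

The job is handed in: the tray is against the right-hand stop with the large ball in it, the right gate is shut again, the small ball is still behind its own gate, and the last picture showed nothing else moved (about 9 s of the 48 s used).

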